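Put the slicer insert away and snap the keeper cap on

TASK

Put the washed slicer insert away: take it from the wire drying rack and stand it upright on edge, fully down, in the empty slot of its caddy. Then fit the mushroom-shaped keeper cap over the caddy's centre post and press it straight down past the click and on, firmly, against the soft ring under it. Finish while holding the cap pressed down like that, so that I can check the catches - don't ease off or let go - and leave everything else where it stands.

Things in the scene. Friction and masses are not known exactly. Their poses are not given: they have to be found in the camera images.
- insert: Slicer insert to put away: white framed plate with steel blade, 8 mm thick (x), 90 wide (y), 85 tall (z, up), 70 g. Origin: middle of its rounded lower edge. Starts upright in the wire rack, lower edge 14 mm, top edge 99 mm above the table; rack loops beside it reach 55 mm, above them 40 mm are free on both sides. Grip across the 8 mm at the middle of its 18 mm high top bar.
- drying_rack: Fixed wire rack of 7 upright loops, 55 mm high, on a grey drip tray 124 (x) x 104 (y) mm. Origin: middle of its underside. The insert stands in it at x = -21 mm; a small pink saucer, fixed, stands on edge at x = +35 mm (top 95 mm high).
- caddy: White slotted caddy, fixed, 96 (x) x 118 (y) mm, ribs 41 mm high. Origin: middle of its underside, z up. Slots along its y at x = -31 mm (empty) and +31 mm (full): 10 mm wide, 96 long, floor 11 mm above the table, 3 mm bevel at the mouth. An insert fully down has its top at 96 mm. At x = y = 0 stands a round snap post 20 mm in diameter, coned tip at 70 mm, with two sprung catches.
- empty_slot (a point): Middle of the floor of the empty slot (11 mm above the table; slot mouth 30 mm above it). An insert that is fully down has its origin here.
- post_tip (a point): Top of the snap post, on its axis, 70 mm above the table. As the cap goes on: resistance starts with the cap's origin about 56 mm above the table, grows to some 6 to 9 N at 50 mm, drops as the lip clears the catches; at about 48 mm they spring out over it (click). It can be pushed on to a hard stop at 45 mm against the soft ring.
- stored_insert: A second, like insert that already stands in the caddy's other slot (x = +31 mm of the caddy); it stays there. Origin at the middle of its lower edge, z up.
- cap: Grey mushroom-shaped keeper cap, 91 mm tall, 90 g, loose, stands knob up on the table; round, yaw is free. Origin: centre of its lower end, z up. From below: hollow sleeve 37 mm outside, 55 long, open below with an inward lip (23 mm inside diameter, 3 mm high); disc 80 mm in diameter, 6 thick; fluted knob 26 mm in diameter from 61 to 91 mm.
- catch_left (a joint): Sprung catch in the +y side of the post; m it is pushed in: 0 is fully out, about 0.003 while the lip passes, 0 again after the click.
- catch_right (a joint): The like catch in the -y side of the post.
- soft_ring: Black silicone ring round the foot of the post, 33 mm in diameter, top 49 mm above the table at rest. Gives up to 4 mm under the cap's lower end, 2.5 N per mm (2.5 N at the click, 10 N when fully squeezed, then solid). Origin: the caddy's origin at rest; it sinks as it is squeezed.
- salt_shaker: Salt shaker, 44 mm in diameter, 90 mm tall, a bystander behind the caddy. Origin at the middle of its underside.
- honey_jar: Small honey jar, 46 mm in diameter, 68 mm tall, a bystander behind the caddy. Origin at the middle of its underside.
Mind the look-alikes: they are no part of the job. Leave any purple look-alike of the insert alone.

How it is judged:
By the outcome, as a careful person would: the job done as asked, in the order asked, and still so for the second after the job is handed in, while the arm keeps its last pose, push and grip.
It also fails if it takes over 43 s, if anything falls off the work surface, if the arm or the gripper's body presses on something with over 40 N, if the wrist force passes 120 N, or if a joint passes its speed limit or range.

ROBOT

A 7-joint arm with a two-finger parallel gripper is mounted at the origin on the work surface; the furniture and walls round the work are solid. World frame = base frame: x ahead of the robot, y to its left, z up, the work surface at z = 0. Lengths are in m, angles in rad, forces in N, time in s.
With the tool pointing down it reaches from about 0.425 to 0.925 m from the base axis. Payload 6.8 kg.
Tool frame: the origin (TCP) lies midway between the tips of the shut fingers; the grasp point (between the pads) lies 19 mm behind it; z points along the fingers, y is the line along which they close (so a half turn about z gives the same grasp; the last joint's range is limited). The gripper opens to 85 mm and grips with 20 to 120 N. Pads are 22 mm wide; open, the fingers measure 114 mm over their backs; the gripper's body (76 mm by 85 mm) begins 54 mm behind the grasp point. The pads swing forward as they close: fully open they stand 13 mm farther back than shut.
Start: joints at [-1.414, 0.477, 0.022, 1.555, -0.011, 1.109, -0.083], TCP at [0.177, 0.651, 0.231] pointing down, gripper open.
Joint ranges: [-2.96, 2.96], [-0.34, 2.1], [-1.41, 1.46], [0.24, 2.44], [-1.37, 4.51], [0.17, 1.92], [-2.96, 2.96]. Speed limits (rad/s): [2.39, 2.39, 3.14, 3.14, 3.14, 3.14, 3.14].

INTERFACE

Orientations are given as a unit quaternion [w, x, y, z].
In Python, from station import * gives the robot as it stands.
- The arm moves only by the shell command python3 -m creep 'ROWS' [FORCE]. ROWS is JSON, a list of rows, each a list of 7 numbers: the gripper command: -1 is shut, 1 is fully open, values between are in proportion, then the shift along the world's x, y, z in mm, then the turn, a rotation vector about the world's x, y, z in rad. A call has 1 to 5 rows; each row shifts and turns the commanded pose from where the row before left it; what a row does not reach is not made up. A row lasts 1/8 s, in which the tool goes at most 62.5 mm and 10.7 degrees, less where a joint would pass 70% of its speed; a pose out of reach is approached as far as the arm can. A call is refused whole if a number of a shift passes 62.5 or a number of a turn 0.188, either way. A call with a gripper value outside its range is refused whole. The fingers move at their own pace and stop on an object; FORCE is the grip in N (left out, the last holds). Time passes only in rows, so rows that do not move let the fingers close. It gives the time, the measured TCP pose, the force, the opening and the grip force at its end, in the units of the state.
- get_obs(): the state, without advancing time (a new reading comes with each control period).
- read_camera(name): name is "scene" or "top" or "wrist"; returns (picture, depth): 384x512x3 uint8, red, green, blue; 384x512 float32, m along the optical axis (not along the pixel's ray), 0 where there is no reading.
- camera_params(name): a dict with "intrinsics" (3x3 intrinsics, pixels), "cam_to_world" (4x4, takes a point from camera to world coordinates); the wrist camera has in their place "mount" (4x4, takes a point from camera to tool coordinates, whose origin is the TCP and whose axes are the flange's). Camera axes: x right, y up, looking along -z (the intrinsics and any distortion apply to the point x, -y, -z); pixel columns grow to the right and rows downward; lengths in m; the calibration is good to about 2 mm. A picture is of the moment at which its call begins: read the wrist's pose just before it. camera_params takes no time and is no camera call.
- hand_in(): hands the job in; it is judged then, once.
The state is a dict: "t": time; "q": joint angles; "joint_vel": joint speeds; "joint_torque": joint torques, N m; "eef_pos": TCP position; "tool_rot": TCP orientation; "contact_force": force on the tool from outside, world axes, zero at the start; "torque": the same for the moment, N m; "gripper_width": opening from 0.0 (shut) to 1.0 (fully open); "grasp_force": force on a finger pad.
Only numpy, scipy, OpenCV 4.12 (cv2) and the standard library are available. Lean on these libraries where they do the work, as an engineer would, in place of code of your own. Each camera call takes 0.05 s, during which the arm holds its last target. There are 200 camera calls.

## Working session

There is one attempt and no reset: what is moved stays moved. The work goes in short steps, Python scripts to look and compute and a shell command to move; the robot and the scene stay as the last step left them, time stands still between calls to the robot, and variables do not carry over. Pictures are saved under pics/ and viewed, at most 10 in all, crops included, and the job is handed in when it is done.

```bash
mkdir -p pics; ls
cat > h.py <<'E'
from station import *
import numpy as np, cv2
def cap(name,fn):
    p,d=read_camera(name); cv2.imwrite('pics/'+fn+'.png',p[:,:,::-1]); np.save('pics/'+fn+'.npy',d); return p,d
E
python3 - <<'E'
from h import *
for n in ('scene','top'):
    cap(n,n+'1'); c=camera_params(n); print(n,{k:np.round(v,4).tolist() if not isinstance(v,str) else v for k,v in c.items()})
a=cv2.imread('pics/scene1.png');b=cv2.imread('pics/top1.png')
print({k:np.round(v,4).tolist() for k,v in get_obs().items()}); print(camera_params('wrist'))
E
```

```text
pics
scene {'intrinsics': [[373.1253, 0.0, 253.1802], [0.0, 373.1253, 192.3464], [0.0, 0.0, 1.0]], 'cam_to_world': [[-0.8667, 0.3916, -0.3089, 0.2038], [-0.4986, -0.6642, 0.5569, 0.4779], [0.0129, 0.6367, 0.771, 0.7465], [0.0, 0.0, 0.0, 1.0]]}
top {'intrinsics': [[386.6398, 0.0, 255.9407], [0.0, 386.6398, 183.0478], [0.0, 0.0, 1.0]], 'cam_to_world': [[0.0115, 0.9966, -0.0815, 0.401], [-0.9997, 0.0096, -0.0232, -0.0431], [-0.0223, 0.0818, 0.9964, 1.0257], [0.0, 0.0, 0.0, 1.0]]}
{'t': 0.1, 'q': [-1.4141, 0.4777, 0.0223, 1.5563, -0.0115, 1.1093, -0.0831], 'joint_vel': [0.0016, -0.0008, -0.0008, -0.0012, 0.001, -0.0025, -0.0009], 'joint_torque': [0.0038, -59.7754, 1.6136, -28.1958, 0.0128, 0.005, 0.0], 'eef_pos': [0.1765, 0.651, 0.2304], 'tool_rot': [-0.0001, 0.132, 0.9912, -0.0008], 'contact_force': [-0.4632, 1.3051, 0.0171], 'torque': [0.0098, 0.0325, -0.0456], 'grasp_force': 0.0, 'gripper_width': 1.0004}
{'intrinsics': array([[288.12123366,   0.        , 254.49708376],
       [  0.        , 288.12123366, 194.43991522],
       [  0.        ,   0.        ,   1.        ]]), 'mount': array([[-7.85094531e-05,  9.64809781e-01,  2.62948818e-01,
         6.69756241e-02],
       [ 9.99999768e-01,  2.53781784e-04, -6.32601105e-04,
         5.22927286e-05],
       [-6.77071354e-04,  2.62948707e-01, -9.64809576e-01,
        -1.43253416e-01],
       [ 0.00000000e+00,  0.00000000e+00,  0.00000000e+00,
         1.00000000e+00]])}
```

View pics/scene1.png

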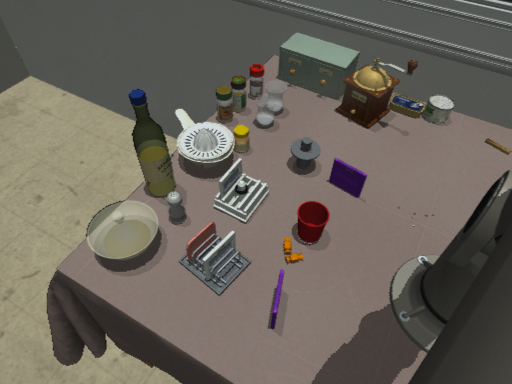

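View pics/top1.png

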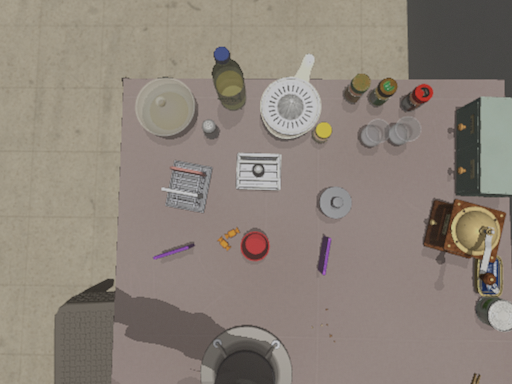

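Scene: the insert is the white plate at (215,255), with the saucer behind it. The caddy is at (241,195) with its stored insert on the far side, and the cap is at (305,152). In the top view: rack (189,187), insert (182,192), caddy (259,172) with the empty slot on its near side (row ~186), cap (335,202). Purple look-alikes are at (174,251) and (326,255).

```bash
cat >> h.py <<'E'
def cloud(d,K,T):
    v,u=np.mgrid[:d.shape[0],:d.shape[1]]
    P=np.stack([(u-K[0,2])/K[0,0]*d,-(v-K[1,2])/K[1,1]*d,-d],-1)
    return P@T[:3,:3].T+T[:3,3]
def wristT(o):
    from scipy.spatial.transform import Rotation as R
    w,x,y,z=o['tool_rot']; T=np.eye(4); T[:3,:3]=R.from_quat([x,y,z,w]).as_matrix(); T[:3,3]=o['eef_pos']
    return T@np.array(camera_params('wrist')['mount'])
def rect(P,m,name):
    q=P[m][:,:2].astype(np.float32)
    if len(q)<3: print(name,'none');return
    (c,s,a)=cv2.minAreaRect(q*1000); z=P[m][:,2]
    print(name,len(q),'c',np.round(c,1),'size',np.round(s,1),'ang',round(a,1),'med',np.round(np.median(q,0)*1000,1),'z',np.round([z.min(),z.max()],3))
E
python3 - <<'E'
from h import *
for n,(ins,cad,capb) in {'top':((155,155,218,218),(230,145,290,198),(312,180,360,225)),'scene':((178,222,255,292),(210,155,272,222),(285,130,325,178))}.items():
    c=camera_params(n); d=np.load(f'pics/{n}1.npy'); P=cloud(d,np.array(c['intrinsics']),np.array(c['cam_to_world']))
    im=cv2.imread(f'pics/{n}1.png').astype(int)
    def box(b):
        m=np.zeros(d.shape,bool); m[b[1]:b[3],b[0]:b[2]]=1; return m&(d>0)
    z=P[...,2]; white=im.min(2)>130; red=im[...,2]-im[...,1]>35
    print(n,'table z',np.median(z[230:240,100:120]))
    rect(P,box(ins)&white&(z>.085),'insert top'); rect(P,box(ins)&red&(z>.07),'saucer'); rect(P,box(ins)&(z>.006)&(z<.06)&~white&~red,'rack')
    rect(P,box(cad)&(z>.03)&(z<.05),'caddy ribs'); rect(P,box(cad)&(z>.075),'stored'); rect(P,box(cad)&(z>.055)&(z<.074)&(im.max(2)<140),'post')
    rect(P,box(capb)&(z>.045)&(z<.07),'disc'); rect(P,box(capb)&(z>.08),'knob')
E
```

```text
top table z -0.7031084317176268
insert top 117 c [480.6 159.4] size [88.2 62.7] ang 79.2 med [453.5 164.5] z [0.086 0.104]
saucer 70 c [508.2 151.3] size [75.9  5.7] ang 80.2 med [507.9 150.1] z [0.081 0.093]
rack 439 c [464.7 151.1] size [125.6 138.5] ang 80.2 med [468.7 148.3] z [0.006 0.059]
caddy ribs 663 c [514.9 -24. ] size [109.6  89. ] ang 88.8 med [504.3 -22.5] z [0.03 0.05]
stored 153 c [545.6 -25.6] size [87.8  8.7] ang 88.7 med [544.6 -25.7] z [0.076 0.101]
post 39 c [524.5 -25.3] size [39.3 85.6] ang 0.6 med [541.9 -28. ] z [0.055 0.072]
disc 704 c [ 433.5 -216.3] size [77.3 77.3] ang 89.8 med [ 432.4 -214.9] z [0.056 0.068]
knob 100 c [ 433.7 -216.3] size [24.3 25.8] ang 1.0 med [ 433.6 -216.5] z [0.083 0.095]
scene table z 0.0842593212834708
insert top 136 c [454.6 164.8] size [87.8  7.4] ang 80.0 med [454.4 164.8] z [0.096 0.102]
saucer 92 c [510.4 155.7] size [77.4  7.2] ang 80.3 med [510.6 161.1] z [0.078 0.092]
rack 1184 c [512.3 153.3] size [104.3 200.5] ang 80.2 med [457.1 175. ] z [0.006 0.06 ]
caddy ribs 800 c [547.8 -32.3] size [122.2 177.9] ang 75.7 med [509.9 -14.4] z [0.03 0.05]
stored 195 c [546.  -25.8] size [89.4  9. ] ang 89.1 med [544.1 -20.6] z [0.075 0.099]
post 168 c [564.9 -42.3] size [ 67.4 116.6] ang 47.0 med [546.5 -27. ] z [0.055 0.073]
disc 424 c [ 433.4 -216.1] size [77.  77.9] ang 24.2 med [ 427.1 -208. ] z [0.055 0.069]
knob 84 c [ 435.1 -218.4] size [24.2 26.2] ang 28.7 med [ 433.4 -213.3] z [0.08  0.094]
```

```bash
python3 -m creep '[[-0.2,27.7,-48.6,-3,0,0,-0.148],[-0.2,27.7,-48.6,-3,0,0,-0.148],[-0.2,27.7,-48.6,-3,0,0,-0.148],[-0.2,27.7,-48.6,-3,0,0,-0.148],[-0.2,27.7,-48.6,-3,0,0,-0.148]]' 40; python3 -m creep '[[-0.2,27.7,-48.6,-3,0,0,-0.148],[-0.2,27.7,-48.6,-3,0,0,-0.148],[-0.2,27.7,-48.6,-3,0,0,-0.148],[-0.2,27.7,-48.6,-3,0,0,-0.148],[-0.2,27.7,-48.6,-3,0,0,-0.148]]'; python3 -m creep '[[-0.2,0,0,0,0,0,0],[-0.2,0,0,0,0,0,0]]'
cat >> h.py <<'E'
def state():
    o=get_obs(); q=o['tool_rot']
    from scipy.spatial.transform import Rotation as R
    M=R.from_quat([q[1],q[2],q[3],q[0]]).as_matrix()
    print('t',o['t'],'pos',np.round(np.array(o['eef_pos'])*1000,1),'tooly deg',round(np.degrees(np.arctan2(M[1,1],M[0,1])),2),'z',np.round(M[:,2],3),'F',np.round(o['contact_force'],1),'tau',np.round(o['torque'],2),'w',round(float(o['gripper_width']),3),'g',np.round(o['grasp_force'],1),'q',np.round(o['q'],2)); return o
E
python3 - <<'E'
from h import *
o=state(); im,d=cap('wrist','w1'); P=cloud(d,camera_params('wrist')['intrinsics'],wristT(o)); im=im.astype(int)
z=P[...,2]; near=(d>0)&(abs(P[...,0]-.454)<.03)&(abs(P[...,1]-.165)<.08)
rect(P,near&(im.min(2)>110)&(z>.088)&(z<.11),'insert top')
E
```

```text
t: 0.72
eef_pos: [0.3158, 0.4066, 0.216]
tool_rot: [-0.0, 0.484, 0.875, -0.0]
contact_force: [0.7, -0.2, 0.5]
gripper_width: 0.401
grasp_force: 0.0
t: 1.35
eef_pos: [0.4541, 0.1639, 0.2012]
tool_rot: [-0.0, 0.767, 0.641, 0.0]
contact_force: [1.2, 0.3, 0.6]
gripper_width: 0.398
grasp_force: 0.0
t: 1.6
eef_pos: [0.4532, 0.166, 0.2011]
tool_rot: [-0.0, 0.766, 0.643, -0.0]
contact_force: [-0.9, 0.3, -0.0]
gripper_width: 0.402
grasp_force: 0.0
t 1.6 pos [453.2 166.  201.1] tooly deg -9.91 z [-0.001  0.    -1.   ] F [-0.9  0.3 -0. ] tau [ 0.05  0.02 -0.02] w 0.402 g 0.0 q [-0.92  0.21  0.51  2.06 -0.13  0.9  -0.52]
insert top 787 c [453.  164.3] size [89.3  7.7] ang 79.7 med [453.8 167.5] z [0.089 0.101]
```

```bash
python3 -m creep '[[-0.2,0.3,-1,-40,0,0,0],[-0.2,0,0,-40,0,0,0],[-0.2,0,0,-30,0,0,0],[-0.2,0,0,-19,0,0,0],[-0.2,0,0,0,0,0,0]]'; python3 -m creep '[[-1,0,0,0,0,0,0],[-1,0,0,0,0,0,0],[-1,0,0,0,0,0,0],[-1,0,0,0,0,0,0]]' 40; python3 -c "
from h import *
state()"
```

```text
t: 2.28
eef_pos: [0.4524, 0.1655, 0.0711]
tool_rot: [-0.001, 0.765, 0.644, -0.002]
contact_force: [-0.4, 0.8, -0.6]
gripper_width: 0.401
grasp_force: 0.0
t: 2.78
eef_pos: [0.4545, 0.1652, 0.073]
tool_rot: [-0.0, 0.766, 0.643, 0.001]
contact_force: [-0.1, 0.3, 6.0]
gripper_width: 0.082
grasp_force: 42.4
t 2.775 pos [454.5 165.2  73. ] tooly deg -9.96 z [ 0.001  0.001 -1.   ] F [-0.1  0.3  6. ] tau [0.41 0.22 0.05] w 0.082 g 42.4 q [-0.82  0.42  0.42  2.16 -0.3   0.61 -0.36]
```

```bash
python3 -m creep '[[-1,0,0,15,0,0,0],[-1,0,0,25,0,0,0],[-1,0,0,30,0,0,0],[-1,0,0,30,0,0,0]]'; python3 -m creep '[[-1,7.5,-47,0,0,0,0.04],[-1,7.5,-48,0,0,0,0.04],[-1,7.5,-47,0,0,0,0.04],[-1,7.5,-47,0,0,0,0.039],[-1,0,0,0,0,0,0]]';  python3 -m creep '[[-1,0,0,0,0,0,0]]'
python3 - <<'E'
from h import *
o=state(); im,d=cap('wrist','w2'); np.save('pics/w2T.npy',wristT(o)); im=im.astype(int)
P=cloud(d,camera_params('wrist')['intrinsics'],wristT(o)); z=P[...,2]
rect(P,(d>0)&(abs(P[...,0]-.545)<.02)&(abs(P[...,1]+.025)<.08)&(z>.088)&(z<.11),'stored')
rect(P,(d>0)&(abs(P[...,0]-.484)<.025)&(abs(P[...,1]+.025)<.08)&(z>.17)&(z<.205),'held top')
c=camera_params('top'); cap('top','t2'); im,d=cap('scene','s2')
c=camera_params('scene');P=cloud(d,c['intrinsics'],c['cam_to_world']);z=P[...,2]
rect(P,(d>0)&(abs(P[...,0]-.545)<.02)&(abs(P[...,1]+.025)<.08)&(z>.075)&(z<.11),'stored s')
E
```

```text
t: 3.28
eef_pos: [0.4537, 0.1638, 0.1738]
tool_rot: [0.0, 0.766, 0.643, -0.0]
contact_force: [-0.2, 0.4, -1.3]
gripper_width: 0.079
grasp_force: 41.4
t: 3.9
eef_pos: [0.4838, -0.0291, 0.1732]
tool_rot: [0.001, 0.715, 0.699, -0.0]
contact_force: [0.7, 0.0, -0.7]
gripper_width: 0.086
grasp_force: 41.4
t: 4.03
eef_pos: [0.4837, -0.0244, 0.1726]
tool_rot: [-0.0, 0.713, 0.701, 0.0]
contact_force: [0.9, 0.3, -0.5]
gripper_width: 0.082
grasp_force: 41.4
t 4.025 pos [483.7 -24.4 172.6] tooly deg -0.91 z [-0.  0. -1.] F [ 0.9  0.3 -0.5] tau [0.03 0.01 0.01] w 0.082 g 41.4 q [-0.56  0.26  0.57  2.09 -0.19  0.84  0.1 ]
stored 1269 c [545.5 -26.1] size [88.9  8.5] ang 88.7 med [544.3 -22.7] z [0.088 0.099]
held top 3939 c [483.6 -18.2] size [32.5 71.7] ang 18.6 med [483.3 -13.4] z [0.17  0.205]
stored s 196 c [546.1 -25.1] size [91.7  9. ] ang 88.8 med [544.  -21.4] z [0.075 0.099]
```

View pics/w2.png

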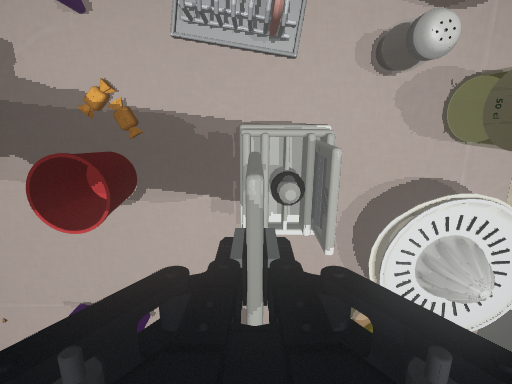

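Wrist view: the insert is held upright (col 255, rows 150-320) over the left slot of the caddy (cols 240-335, rows 125-235). The post is at (288,190).

Run:
```python
from h import *
d=np.load('pics/w2.npy');P=cloud(d,camera_params('wrist')['intrinsics'],np.load('pics/w2T.npy'));x,y,z=[P[...,i] for i in range(3)]
ok=d>0
rect(P,ok&(abs(x-.515)<.014)&(abs(y+.025)<.014)&(z>.062)&(z<.076),'post tip')
rect(P,ok&(abs(x-.515)<.07)&(abs(y+.025)<.08)&(z>.033)&(z<.046),'ribs')
for r in (133,140,148):
    s=slice(236,336); print(r,'y',round(float(np.median(y[r,s])*1000)),' '.join(f'{a*1000:.0f}:{b*1000:.0f}' for a,b in zip(x[r,s][::1],z[r,s][::1]))[:520])
h=ok&(abs(x-.484)<.02)&(y>0.0)&(y<.05)&(z>.115)
rect(P,h,'held part')
for zz in (.12,.14,.16,.18):
    m=h&(abs(z-zz)<.008)
    if m.sum()>5: print(zz,m.sum(),np.round(1000*np.array([x[m].min(),np.median(x[m]),x[m].max(),y[m].max()]),1))
rect(P,h&(z>.188),'held top')
```

```text
post tip 360 c [514.4 -25. ] size [18.8 18.8] ang 47.8 med [513.9 -23.6] z [0.062 0.073]
ribs 2614 c [514.3 -24.8] size [106.8  87.4] ang 88.2 med [515.6  -9.1] z [0.033 0.046]
133 y 26 464:2 465:1 466:1 467:-0 470:30 471:31 472:31 473:35 474:39 475:41 476:40 477:41 478:39 479:34 480:33 481:33 482:33 483:32 484:33 484:31 485:32 486:33 487:33 488:32 489:34 490:31 491:36 492:38 493:40 494:41 495:40 496:38 497:33 498:31 499:33 500:33 501:32 502:33 503:34 504:32 505:33 506:32 507:34 508:32 509:33 510:33 510:33 511:33 513:31 513:32 514:34 515:33 516:33 517:34 518:32 519:33 520:33 521:33 522:34 523:33 524:31 525:34 526:32 527:32 528:31 529:32 530:33 531:33 532:33 533:32 534:33 535:32 536:32 536:35 536:3
140 y 18 464:2 465:-0 466:1 467:1 469:10 470:11 472:39 473:42 474:42 475:42 476:42 477:41 478:41 479:40 480:39 480:12 481:11 482:11 483:10 484:11 485:11 486:12 488:13 489:11 490:12 490:39 491:41 492:42 493:41 494:40 495:41 496:42 497:42 498:38 500:11 501:11 502:11 503:11 504:12 505:13 506:11 507:12 508:12 509:13 510:12 511:12 513:11 514:12 514:21 514:29 514:33 515:36 516:35 517:34 521:12 52
[... 282 characters left out ...]
485:12 486:13 487:11 488:10 489:13 490:40 491:40 492:42 493:42 494:42 495:42 496:42 497:40 499:13 500:12 501:13 502:12 503:13 504:10 505:11 506:12 507:12 508:11 509:12 510:11 512:12 513:12 514:13 514:22 513:33 514:34 515:33 516:34 517:32 521:11 522:10 523:12 524:12 525:10 526:11 527:11 528:12 529:12 530:12 532:11 532:12 534:11 533:18 534:23 533:30 533:36 534:39 534:41 535:41 536:41
held part 1105 c [483.7   9.6] size [19.1  8. ] ang 89.7 med [483.6  13.5] z [0.117 0.201]
0.12 23 [480.1 484.2 487.6  19.1]
0.14 39 [479.8 483.6 487.3  19. ]
0.16 64 [479.7 483.6 487.5  19.1]
0.18 85 [479.8 483.6 487.6  19.1]
held top 853 c [483.6   9.6] size [19.1  7.9] ang 88.7 med [483.6  10.5] z [0.188 0.201]
```

```bash
python3 -m creep '[[-1,0.9,1.2,-30,0,0,0],[-1,0,0,-30,0,0,0],[-1,0,0,-6,0,0,0],[-1,0,0,-6,0,0,0],[-1,0,0,-6,0,0,0]]'; python3 -m creep '[[-1,0,0,-6,0,0,0],[-1,0,0,-6,0,0,0],[-1,0,0,-5,0,0,0],[-1,0,0,-4,0,0,0]]';  python3 -m creep '[[-1,0,0,0,0,0,0]]'
python3 - <<'E'
from h import *
state()
E
```

```text
t: 4.8
eef_pos: [0.4856, -0.023, 0.0949]
tool_rot: [0.0, 0.712, 0.702, 0.001]
contact_force: [-0.0, -0.1, 0.7]
gripper_width: 0.087
grasp_force: 41.6
t: 5.3
eef_pos: [0.4849, -0.0233, 0.073]
tool_rot: [0.0, 0.712, 0.702, 0.0]
contact_force: [0.7, 0.5, -0.2]
gripper_width: 0.083
grasp_force: 41.4
t: 5.42
eef_pos: [0.4847, -0.0234, 0.073]
tool_rot: [-0.0, 0.712, 0.702, -0.0]
contact_force: [0.2, 0.2, -0.5]
gripper_width: 0.087
grasp_force: 41.4
t 5.425 pos [484.7 -23.4  73. ] tooly deg -0.87 z [-0.001 -0.    -1.   ] F [ 0.2  0.2 -0.5] tau [ 0.01 -0.05  0.02] w 0.087 g 41.4 q [-0.47  0.44  0.48  2.16 -0.34  0.62  0.24]
```

```bash
python3 -m creep '[[-1,0,0,-2,0,0,0],[-1,0,0,-1,0,0,0],[-1,0,0,0,0,0,0]]'; python3 -m creep '[[-1,0,0,-1,0,0,0],[-1,0,0,0,0,0,0]]'
```

```text
t: 5.8
eef_pos: [0.485, -0.0233, 0.0704]
tool_rot: [0.0, 0.712, 0.702, 0.0]
contact_force: [-0.9, 0.5, -0.2]
gripper_width: 0.082
grasp_force: 41.5
t: 6.05
eef_pos: [0.4853, -0.0234, 0.0703]
tool_rot: [-0.0, 0.713, 0.702, 0.001]
contact_force: [-3.5, -0.3, 12.5]
gripper_width: 0.087
grasp_force: 43.6
```

```bash
python3 -m creep '[[-1,0,0,0.8,0,0,0],[-0.55,0,0,0,0,0,0],[-0.55,0,0,0,0,0,0],[-0.55,0,0,0,0,0,0]]'; python3 -m creep '[[-0.55,0,0,10,0,0,0],[-0.55,0,0,30,0,0,0],[-0.55,0,0,40,0,0,0],[-0.1,0,0,40,0,0,0],[0.1,0,0,0,0,0,0]]'
python3 - <<'E'
from h import *
o=state(); im,d=cap('wrist','w3'); P=cloud(d,camera_params('wrist')['intrinsics'],wristT(o)); x,y,z=[P[...,i] for i in range(3)]
for n,c in (('put',.484),('stored',.5455)): rect(P,(d>0)&(abs(x-c)<.012)&(abs(y+.025)<.08)&(z>.088)&(z<.11),n)
rect(P,(d>0)&(abs(x-.515)<.014)&(abs(y+.025)<.014)&(z>.062)&(z<.076),'post tip')
E
```

```text
t: 6.55
eef_pos: [0.4848, -0.0233, 0.07]
tool_rot: [-0.0, 0.712, 0.702, -0.0]
contact_force: [0.2, 0.6, 0.2]
gripper_width: 0.228
grasp_force: 0.0
t: 7.18
eef_pos: [0.487, -0.0234, 0.1933]
tool_rot: [0.002, 0.712, 0.702, 0.003]
contact_force: [0.5, 0.3, -0.4]
gripper_width: 0.55
grasp_force: 0.0
t 7.175 pos [487.  -23.4 193.3] tooly deg -0.87 z [ 0.006  0.002 -1.   ] F [ 0.5  0.3 -0.4] tau [0. 0. 0.] w 0.55 g 0.0 q [-0.59  0.23  0.6   2.07 -0.17  0.88  0.09]
put 954 c [484.5 -24.7] size [89.5  8. ] ang 89.2 med [484.7 -20.5] z [0.089 0.099]
stored 962 c [545.5 -22.7] size [82.1  8.6] ang 89.0 med [544.7 -19.2] z [0.088 0.099]
post tip 307 c [514.6 -24.7] size [18.6 19. ] ang 45.4 med [514.2 -23.7] z [0.062 0.072]
```

View pics/w3.png

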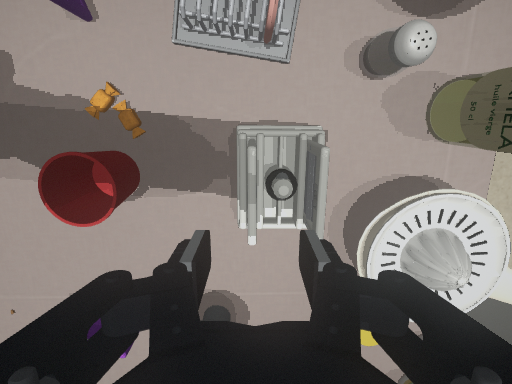

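The insert stands in the slot (col 250, rows 135-240) at the same height as the stored one (col 322). The post is at (282,185). Next is the cap.

```bash
python3 -m creep '[[0.1,-13,-48,0,0,0,0],[0.1,-13,-49,0,0,0,0],[0.1,-13,-48,0,0,0,0],[0.1,-13,-48,0,0,0,0],[0.1,0,0,0,0,0,0]]'; python3 -m creep '[[0.1,0,0,0,0,0,0]]'
python3 - <<'E'
from h import *
o=state(); im,d=cap('wrist','w4'); P=cloud(d,camera_params('wrist')['intrinsics'],wristT(o)); x,y,z=[P[...,i] for i in range(3)]
n=(d>0)&(abs(x-.4335)<.05)&(abs(y+.216)<.05)
rect(P,n&(z>.05)&(z<.068),'disc'); rect(P,n&(z>.084)&(z<.1),'knob')
E
```

```text
t: 7.85
eef_pos: [0.4304, -0.2199, 0.1894]
tool_rot: [-0.0, 0.715, 0.699, -0.001]
contact_force: [0.4, 0.7, -0.4]
gripper_width: 0.552
grasp_force: 0.0
t: 7.98
eef_pos: [0.4323, -0.2157, 0.1893]
tool_rot: [-0.001, 0.713, 0.702, -0.0]
contact_force: [1.1, 0.9, 0.5]
gripper_width: 0.549
grasp_force: 0.0
t 7.975 pos [ 432.3 -215.7  189.3] tooly deg -0.88 z [-0.002  0.001 -1.   ] F [1.1 0.9 0.5] tau [ 0.04 -0.05 -0.04] w 0.549 g 0.0 q [-0.26  0.25  0.69  2.08 -0.2   0.88  0.54]
disc 4262 c [ 433.4 -218.3] size [78.6 79.1] ang 21.6 med [ 433.4 -212.9] z [0.056 0.068]
knob 712 c [ 433.4 -217.9] size [25.8 26.8] ang 71.5 med [ 433.1 -217. ] z [0.084 0.094]
```

```bash
python3 -m creep '[[0.1,1,-1.3,-40,0,0,0],[0.1,0,0,-40,0,0,0],[0.1,0,0,-30,0,0,0],[0.1,0,0,-14,0,0,0],[0.1,0,0,0,0,0,0]]'; python3 -m creep '[[-1,0,0,0,0,0,0],[-1,0,0,0,0,0,0],[-1,0,0,0,0,0,0],[-1,0,0,0,0,0,0]]' 100; python3 -c "
from h import *
state()"
```

```text
t: 8.65
eef_pos: [0.4337, -0.2168, 0.0656]
tool_rot: [-0.001, 0.712, 0.702, -0.0]
contact_force: [0.1, 0.0, 0.1]
gripper_width: 0.551
grasp_force: 0.0
t: 9.15
eef_pos: [0.4348, -0.2179, 0.0674]
tool_rot: [0.001, 0.712, 0.702, 0.001]
contact_force: [-0.7, -0.4, 6.8]
gripper_width: 0.27
grasp_force: 97.9
t 9.15 pos [ 434.8 -217.9   67.4] tooly deg -0.87 z [ 0.002 -0.    -1.   ] F [-0.7 -0.4  6.8] tau [ 0.2   0.24 -0.02] w 0.27 g 97.9 q [-0.11  0.46  0.56  2.16 -0.42  0.62  0.73]
```

```bash
python3 -m creep '[[-1,0,0,20,0,0,0],[-1,0,0,35,0,0,0],[-1,0,0,35,0,0,0],[-1,0,0,30,0,0,0]]'; python3 -m creep '[[-1,16,38,0,0,0,0],[-1,16,38,0,0,0,0],[-1,16,39,0,0,0,0],[-1,16,39,0,0,0,0],[-1,16,38,0,0,0,0]]';  python3 -m creep '[[-1,0,0,0,0,0,0],[-1,0,0,0,0,0,0]]'
python3 - <<'E'
from h import *
o=state(); im,d=cap('wrist','w5'); cap('top','t5'); cap('scene','s5')
P=cloud(d,camera_params('wrist')['intrinsics'],wristT(o)); x,y,z=[P[...,i] for i in range(3)]
n=(d>0)&(abs(x-.514)<.05)&(abs(y+.025)<.05)
rect(P,n&(z>.17)&(z<.186),'disc w')
for c in ('top','scene'):
    d=np.load(f'pics/{c[0]}5.npy');p=camera_params(c);P=cloud(d,p['intrinsics'],p['cam_to_world']); x,y,z=[P[...,i] for i in range(3)]
    n=(d>0)&(abs(x-.514)<.05)&(abs(y+.025)<.05); rect(P,n&(z>.172)&(z<.186),'disc '+c); rect(P,n&(z>.12)&(z<.165),'sleeve '+c)
s=cv2.imread('pics/s5.png')[110:260,170:320]; w=cv2.imread('pics/w5.png')
v=np.zeros((384,800,3),np.uint8); v[:, :384]=cv2.resize(s,(384,384)); v[:,384:]=w[:,48:464]
cv2.imwrite('pics/v5.png',v)
E
```

```text
t: 9.65
eef_pos: [0.434, -0.2177, 0.1879]
tool_rot: [0.001, 0.712, 0.702, 0.001]
contact_force: [0.5, -0.2, -0.7]
gripper_width: 0.274
grasp_force: 98.2
t: 10.28
eef_pos: [0.5143, -0.0242, 0.1868]
tool_rot: [0.0, 0.712, 0.702, 0.001]
contact_force: [1.3, 0.6, -1.0]
gripper_width: 0.268
grasp_force: 98.2
t: 10.52
eef_pos: [0.5135, -0.0261, 0.1864]
tool_rot: [0.0, 0.712, 0.702, -0.0]
contact_force: [0.1, -0.5, -1.4]
gripper_width: 0.272
grasp_force: 98.3
t 10.525 pos [513.5 -26.1 186.4] tooly deg -0.87 z [ 0. -0. -1.] F [ 0.1 -0.5 -1.4] tau [-0.06  0.03  0.04] w 0.272 g 98.3 q [-0.59  0.3   0.63  2.01 -0.23  0.89  0.14]
disc w 8003 c [512.9 -24.4] size [75.5 75.8] ang 43.6 med [512.8 -10. ] z [0.175 0.186]
disc top none
sleeve top none
disc scene 505 c [510.4 -21. ] size [78.5 66.4] ang 28.8 med [502.5 -13.4] z [0.173 0.186]
sleeve scene 150 c [508. -17.] size [34.6 15.8] ang 26.8 med [504.  -13.5] z [0.12  0.153]
```

View pics/v5.png

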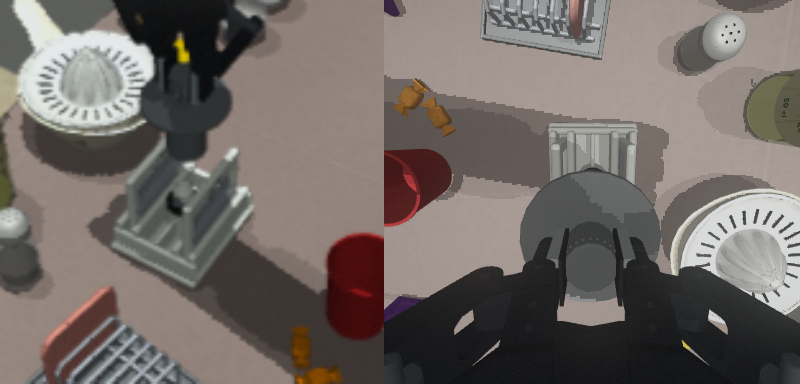

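The cap is held above the post: the scene crop shows the sleeve at (187,145) over the post at (177,200), and the wrist view shows the disc level and centred near (590,235). I'll fit the disc plane and rim circle.

Run:
```python
from h import *
from scipy.optimize import least_squares
o=get_obs()
def fit(d,K,T,n):
    P=cloud(d,K,T); x,y,z=[P[...,i] for i in range(3)]
    m=(d>0)&(np.hypot(x-.513,y+.025)<.046)&(z>.172)&(z<.188)
    c,_=cv2.findContours(m.astype(np.uint8),cv2.RETR_EXTERNAL,cv2.CHAIN_APPROX_NONE); c=max(c,key=len)[:,0]
    q=P[c[:,1],c[:,0]]; r=np.hypot(q[:,0]-.513,q[:,1]+.025); q=q[r>.035]
    s=least_squares(lambda p:np.hypot(q[:,0]-p[0],q[:,1]-p[1])-.0395,[.513,-.025],loss='soft_l1',f_scale=.001).x
    Q=P[m]; A=np.c_[Q[:,:2]-s,np.ones(len(Q))]; pl=np.linalg.lstsq(A,Q[:,2],rcond=None)[0]
    print(n,len(q),'centre',np.round(s*1000,1),'slope',np.round(pl[:2],3),'z',round(pl[2]*1000,1))
fit(np.load('pics/w5.npy'),camera_params('wrist')['intrinsics'],wristT(o),'wrist')
p=camera_params('scene');fit(np.load('pics/s5.npy'),p['intrinsics'],p['cam_to_world'],'scene')
```

```text
wrist 261 centre [512.7 -27.6] slope [-0.01  -0.003] z 180.6
scene 66 centre [513.6 -27.5] slope [ 0.002 -0.018] z 180.3
```

```bash
python3 -m creep '[[-1,1.6,1.8,-20,0,0,0],[-1,0,0,-20,0,0,0],[-1,0,0,-6,0,0,0],[-1,0,0,0,0,0,0]]'; python3 -m creep '[[-1,0,0,-5,0,0,0],[-1,0,0,-5,0,0,0],[-1,0,0,0,0,0,0]]'; python3 -c "
from h import *
state()"
```

```text
t: 11.18
eef_pos: [0.5153, -0.0244, 0.1402]
tool_rot: [-0.0, 0.713, 0.701, -0.0]
contact_force: [0.3, -0.1, -1.0]
gripper_width: 0.269
grasp_force: 98.3
t: 11.55
eef_pos: [0.5152, -0.0238, 0.1299]
tool_rot: [-0.0, 0.712, 0.702, -0.0]
contact_force: [-0.1, -0.7, -2.4]
gripper_width: 0.268
grasp_force: 98.3
t 11.55 pos [515.2 -23.8 129.9] tooly deg -0.86 z [-0. -0. -1.] F [-0.1 -0.7 -2.4] tau [0.02 0.02 0.03] w 0.268 g 98.3 q [-0.54  0.39  0.58  2.06 -0.3   0.78  0.21]
```

```bash
python3 -m creep '[[-1,0,0,-4,0,0,0],[-1,0,0,-3,0,0,0],[-1,0,0,0,0,0,0]]'; python3 -m creep '[[-1,0,0,-3,0,0,0],[-1,0,0,0,0,0,0]]';  python3 -m creep '[[-1,0,0,-3,0,0,0],[-1,0,0,0,0,0,0]]'
```

```text
t: 11.92
eef_pos: [0.5156, -0.024, 0.123]
tool_rot: [0.0, 0.712, 0.702, -0.0]
contact_force: [1.2, -1.4, -0.3]
gripper_width: 0.274
grasp_force: 98.1
t: 12.18
eef_pos: [0.516, -0.0239, 0.1203]
tool_rot: [0.0, 0.712, 0.702, 0.0]
contact_force: [0.7, -0.3, 0.8]
gripper_width: 0.273
grasp_force: 98.2
t: 12.42
eef_pos: [0.5158, -0.0239, 0.117]
tool_rot: [0.0, 0.712, 0.702, 0.0]
contact_force: [1.7, -0.5, -2.1]
gripper_width: 0.27
grasp_force: 98.3
```

```bash
python3 -m creep '[[-1,0,0,-2,0,0,0],[-1,0,0,0,0,0,0]]'; python3 -m creep '[[-1,0,0,-2,0,0,0],[-1,0,0,0,0,0,0]]'
```

```text
t: 12.68
eef_pos: [0.5155, -0.0238, 0.1151]
tool_rot: [-0.0, 0.712, 0.702, 0.0]
contact_force: [1.2, 0.4, 1.3]
gripper_width: 0.268
grasp_force: 98.8
t: 12.92
eef_pos: [0.5156, -0.0238, 0.1133]
tool_rot: [0.0, 0.712, 0.702, 0.0]
contact_force: [-0.4, 0.5, 6.6]
gripper_width: 0.275
grasp_force: 99.1
```

```bash
python3 -m creep '[[-1,0,0,-1,0,0,0],[-1,0,0,0,0,0,0]]'; python3 -m creep '[[-1,0,0,-1,0,0,0],[-1,0,0,0,0,0,0]]'; python3 -m creep '[[-1,0,0,-1,0,0,0],[-1,0,0,0,0,0,0]]'
python3 - <<'E'
from h import *
state()
for c in ('wrist','scene'):
    o=get_obs(); im,d=cap(c,c[0]+'6'); p=camera_params(c);P=cloud(d,p['intrinsics'],wristT(o) if c=='wrist' else p['cam_to_world']); x,y,z=[P[...,i] for i in range(3)]
    r=np.hypot(x-.5147,y+.025); m=(d>0)&(r>.018)&(r<.037)&(z>.09)&(z<.122); Q=P[m]
    print(c,m.sum(),'disc z',np.round(np.percentile(z[m],[10,50,90])*1000,1), 'slope',np.round(np.linalg.lstsq(np.c_[Q[:,:2]-[.5147,-.025],np.ones(len(Q))],Q[:,2],rcond=None)[0],3))
E
```

```text
t: 13.18
eef_pos: [0.5157, -0.0238, 0.1126]
tool_rot: [-0.0, 0.712, 0.702, 0.0]
contact_force: [-0.8, -0.2, 7.9]
gripper_width: 0.268
grasp_force: 99.2
t: 13.42
eef_pos: [0.5159, -0.0239, 0.1123]
tool_rot: [-0.0, 0.712, 0.702, 0.001]
contact_force: [-3.6, 0.5, 16.4]
gripper_width: 0.271
grasp_force: 100.6
t: 13.68
eef_pos: [0.5162, -0.0239, 0.1121]
tool_rot: [-0.0, 0.713, 0.702, 0.001]
contact_force: [-5.5, -0.5, 26.2]
gripper_width: 0.271
grasp_force: 101.9
t 13.675 pos [516.2 -23.9 112.1] tooly deg -0.89 z [ 0.001  0.002 -1.   ] F [-5.5 -0.5 26.2] tau [-0.03  1.42 -0.04] w 0.271 g 101.9 q [-0.52  0.42  0.56  2.07 -0.33  0.74  0.23]
wrist 5944 disc z [105.7 106.5 107.4] slope [-0.01  -0.001  0.107]
scene 325 disc z [104.5 106.1 108. ] slope [ 0.031 -0.015  0.107]
```

```bash
python3 -m creep '[[-1,0,0,0,0,0,0],[-1,0,0,0,0,0,0]]'; python3 -c "
import cv2
s=cv2.imread('pics/s6.png')[120:290,150:320]; cv2.imwrite('pics/v6.png',cv2.resize(s,(560,560)))"
```

```text
t: 14.02
eef_pos: [0.5162, -0.0239, 0.1121]
tool_rot: [-0.0, 0.713, 0.702, 0.001]
contact_force: [-5.9, 0.8, 25.0]
gripper_width: 0.273
grasp_force: 101.9
```

View pics/v6.png

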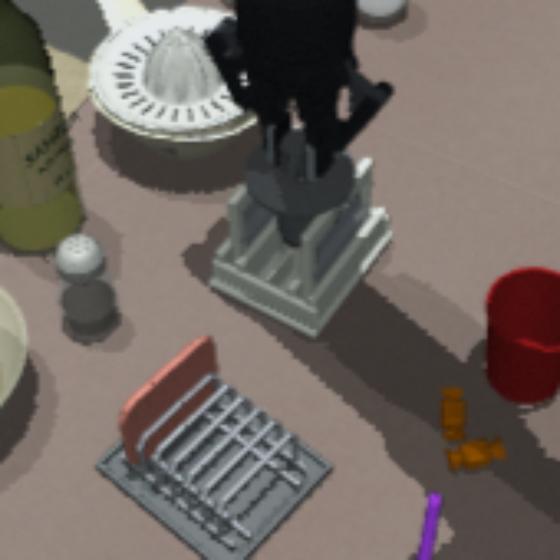

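The cap sits over the post at about (300,190), with its disc just above both upright inserts. The push holds steady at about 25 N, and everything else is where it was.

```bash
python3 -c "
from station import *
print(hand_in())"
```

```text
the job is handed in; nothing more can be done
None
```

The insert stands fully down in the empty slot, and the cap is on the post at its hard stop, held down with about 25 N; I didn't see a clear force drop at the click, so the catches are inferred from the cap's height (45 mm), and the job was handed in at about 14 s.

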